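# Ready the tortilla warmer

## Robot

A 7-joint arm with a two-finger parallel gripper is mounted at the origin on the work surface. World frame = base frame: x ahead of the robot, y to its left, z up, the work surface at z = 0. Lengths are in m, angles in rad, forces in N, time in s.
With the tool pointing down it reaches from about 0.425 to 0.875 m from the base axis. Payload 4.7 kg.
Tool frame: the origin (TCP) lies midway between the tips of the shut fingers; the grasp point (between the pads) lies 19 mm behind it (ctrl.grip_point_offset is the distance from the TCP to the grasp point, in m); z points along the fingers, y is the line along which they close (so a half turn about z gives the same grasp; the last joint's range is limited). The gripper opens to 87 mm and grips with 3 to 60 N. Pads are 19 mm wide; open, the fingers measure 117 mm over their backs; the gripper's body (75 mm by 190 mm) begins 51 mm behind the grasp point.
Start: joints at [1.309, 0.321, -0.07, 1.45, 0.023, 1.371, -0.057], TCP at [0.177, -0.625, 0.223] pointing down, gripper open.
Joint ranges: [-2.86, 2.86], [-0.3, 2.09], [-1.38, 1.24], [0.06, 2.45], [-1.56, 4.7], [0.09, 2.05], [-2.69, 2.69]. Speed limits (rad/s): [2.57, 2.57, 3.14, 3.14, 3.14, 3.14, 3.14].

## Interface

Orientations are given as a rotation vector (axis times angle).
In Python, from bench import ctrl gives the robot as it stands. The module is installed in compiled form; this text tells all that it offers.
- The arm moves only by the shell command python3 -m handwheel 'ROWS' [OPENING] [FORCE]. ROWS is JSON, a list of rows, each an object of numbers: "x", "y", "z": the shift along the tool's x, y, z in m; "wx", "wy", "wz": the turn, a rotation vector about the tool's x, y, z in degrees. A call has 1 to 10 rows; each row is the pose to reach, as a shift and turn from the pose commanded when the call began, along the tool's axes at that moment; what a row does not reach only later rows make up. A row lasts 1/12 s, in which the tool goes at most 41.7 mm and 7.16 degrees, less where a joint would pass 70% of its speed; a pose out of reach is approached as far as the arm can. A call with a gripper value outside its range is refused whole. OPENING is the finger opening in m, from 0 to 0.087, set as the call begins (- or left out, the last holds). The fingers move at their own pace and stop on an object; FORCE is the grip in N (left out, the last holds). Time passes only in rows, so rows that repeat a pose let the fingers close. It gives the time, the measured TCP pose, the force, the opening and the grip force at its end, in the units of the state.
- ctrl.get_state(): the state, without advancing time (a new reading comes with each control period).
- ctrl.get_image(name): name is "scene" or "top" or "wrist"; returns a dict with "image" (400x640x3 uint8, red, green, blue), "K" (3x3 intrinsics, pixels), "world_to_cam" (4x4, takes a point from world to camera coordinates); the wrist camera has in their place "hand_eye" (4x4, takes a point from camera to tool coordinates, whose origin is the TCP and whose axes are the flange's). Camera axes: x right, y down, z forward; pixel columns grow to the right and rows downward; lengths in m; the calibration is good to about 2 mm. The wrist camera is an equidistant fisheye: a pixel r from the principal point sees the ray r / f radians off the axis. A picture is of the moment at which its call begins: read the wrist's pose just before it. There is no depth.
- ctrl.close_job(): hands the job in; it is judged then, once.
The state is a dict: "time": time; "joint_positions": joint angles; "qd": joint speeds; "joint_torque": joint torques, N m; "position": TCP position; "tool_rot": TCP orientation; "ft_force": force on the tool from outside, world axes, zero at the start; "torque": the same for the moment, N m; "grip_width": opening from 0.0 (shut) to 1.0 (fully open); "grip_force": force on a finger pad.
Only numpy, scipy, OpenCV 4.12 (cv2) and the standard library are available. Lean on these libraries where they do the work, as an engineer would, in place of code of your own. Each camera call takes 0.05 s, during which the arm holds its last target. There are 200 camera calls.

## Task

Get the purple tortilla warmer ready for steaming. First lift its hinged lid open by the tab, over the top and gently down until it rests by itself on the rubber buffer of its stop (feel for the stop: do not let the lid drop onto it and do not crush the buffer). Then set the steel steaming rack gently down by its knob, lying flat on the bottom inside the warmer; let go of everything, leave the lid open and leave the jarrito and the spoon alone.

Things in the scene. Friction and masses are not known exactly. Their poses are not given: they have to be found in the camera images.
- warmer: Tortilla warmer, fixed: round purple plastic bowl, 180 mm outside diameter at the rim (156 mm at the foot), rim 75 mm high, walls 5 mm, inner floor 6 mm above the shelf. Origin: centre of its underside on the shelf. Its x axis runs level from the lid's tab towards the hinge, y is parallel to the hinge axis, z up.
- floor (a point): Centre of the bowl's inner floor, 6 mm above the shelf; the inside there is about 146 mm in diameter, 169 mm at the rim.
- hinge (a point): Middle of the lid's hinge axis, at the far rim of the bowl, 75 mm above the shelf, 95 mm from the warmer's axis. The hinge axis is level, along the warmer's y.
- post (a point): Top of the lid stop's fixed steel post (30 mm wide, 140 mm high), 200 mm from the warmer's origin along its x. It carries a level screw 125 mm above the shelf with a rubber buffer at its inner end, where the opened lid comes to rest. The screw's setting differs each time and is not reported: the lid may rest anywhere from about 1.8 to 2.25 rad; feel for it.
- tab (a point): Grip point in the lid's tab, moving with the lid: 217 mm from the hinge axis and 7 mm above it when closed. The tab is a flat bar 30 mm wide (along the hinge axis), 12 mm thick, reaching 20 mm either way from this point along the lid's radius. Pinch its side faces from above, fingers closing along the hinge axis; it turns between them as the lid swings. Own x: tab to hinge, z: out of lid top.
- lid (a joint): Lid angle, rad: 0 closed, pi/2 upright, more when leaning back over the hinge. Purple disc 186 mm in diameter, 10 mm thick, about 0.25 kg. Swings freely: below upright it falls shut, beyond upright it falls back onto the buffer. Let go at upright it arrives at about 3 rad/s, too hard; above 1.5 rad/s counts as dropped.
- buffer (a joint): Squeeze of the stop's rubber buffer, m: 0 untouched, well under 1 mm under the resting lid, crushed beyond 0.006. It touches the lid's back 55 to 80 mm from the hinge and gives 1 mm per 6 N; felt at the tab, pressing on past first touch costs 0.4 to 1 N per mm of tab travel, and 13 to 22 mm of it crush the buffer.
- rack: Loose steaming rack: round steel disc 120 mm in diameter, 8 mm thick, dark holes on top, with an upright wooden knob 24 mm in diameter in its centre reaching from 8 to 55 mm above its underside; about 0.25 kg. Origin: centre of its underside; z up along the knob.
- jarrito: Bystander: glazed clay mug, 84 mm in diameter, 95 mm high, loose. Origin: centre of its underside.
- spoon: Bystander: steel spoon, 200 mm long, lying loose on the shelf, its length along its own x. (Beyond it and the warmer, out of the way at x above 0.72 m, a wooden tortilla press 75 mm high is fixed to the shelf.)

How it is judged:
By the outcome, as a careful person would: the job done as asked, in the order asked, and still so for the second after the job is handed in, with the robot touching nothing.
It also fails if it takes over 64 s, if anything falls off the work surface, if the arm or the gripper's body presses on something with over 40 N, if the wrist force passes 120 N, or if a joint passes its speed limit or range.

## Working session

There is one attempt and no reset: what is moved stays moved. The work goes in short steps, Python scripts to look and compute and a shell command to move; the robot and the scene stay as the last step left them, time stands still between calls to the robot, and variables do not carry over. Pictures are saved under pics/ and viewed, at most 10 in all, crops included, and the job is handed in when it is done.

```bash
mkdir -p pics
cat > h.py <<'E'
import numpy as np,cv2
from scipy.spatial.transform import Rotation as R
from bench import ctrl
def snap(n,f):
    s=ctrl.get_state(); d=ctrl.get_image(n); cv2.imwrite(f'pics/{f}.png',d['image'][:,:,::-1])
    return s,d
def ray(d,uv):  # fixed cams: origin, dir in world
    K=np.array(d['K']);T=np.linalg.inv(np.array(d['world_to_cam']))
    v=np.linalg.inv(K)@[uv[0],uv[1],1]; v=T[:3,:3]@v
    return T[:3,3],v/np.linalg.norm(v)
def wray(s,d,uv):
    K=np.array(d['K']);H=np.array(d['hand_eye']);W=np.eye(4);W[:3,:3]=R.from_rotvec(s['tool_rot']).as_matrix();W[:3,3]=s['position'];T=W@H
    a=(uv[0]-K[0,2])/K[0,0];b=(uv[1]-K[1,2])/K[1,1];r=np.hypot(a,b)+1e-12
    v=T[:3,:3]@[np.sin(r)*a/r,np.sin(r)*b/r,np.cos(r)]
    return T[:3,3],v
def tri(rs):
    A=sum(np.eye(3)-np.outer(v,v) for o,v in rs);b=sum((np.eye(3)-np.outer(v,v))@o for o,v in rs)
    p=np.linalg.solve(A,b);return p,[round(1000*np.linalg.norm((np.eye(3)-np.outer(v,v))@(p-o)),1) for o,v in rs]
def atz(r,z): o,v=r; return o+v*(z-o[2])/v[2]
E
python3 - <<'E'
from h import *
import pickle
D={}
for n in('scene','top'):
    D[n]=snap(n,n+'0')[1]
pickle.dump(D,open('d.pkl','wb'))
a=np.hstack([D['scene']['image']]);s=ctrl.get_state()
print(s,{n:(d['K'],d['world_to_cam']) for n,d in D.items()})
E
```

```text
{'time': 0.1, 'joint_positions': array([ 1.30911706,  0.32174547, -0.07009739,  1.45153242,  0.02260606,
        1.37081717, -0.05691987]), 'qd': array([-0.00047282, -0.00066635,  0.00105138, -0.00334248, -0.00020945,
        0.00106877,  0.00111882]), 'joint_torque': array([-4.11101297e-06, -4.92572987e+01, -4.05687941e-01, -3.13400459e+01,
       -6.41433243e-02,  3.94803251e-02,  5.83424526e-05]), 'position': array([ 0.1768174 , -0.624976  ,  0.22158354]), 'tool_rot': array([-3.11010167e+00, -4.31622497e-01,  5.17727391e-04]), 'ft_force': array([ 0.41915427, -0.37818234, -0.34729503]), 'torque': array([0.01032757, 0.0195175 , 0.03645083]), 'grip_force': 0.0, 'grip_width': 1.0012258910449734} {'scene': (array([[415.36370641,   0.        , 321.30157362],
       [  0.        , 415.36370641, 189.30257561],
       [  0.        ,   0.        ,   1.        ]]), array([[ 0.26882843,  0.96312401,  0.01110918, -0.15552148],
       [ 0.7826042 , -0.21168894, -0.5854216 , -0.35632646],
       [-0.56148191,  0.16607207, -0.81065291,  1.42537247],
       [ 0.        ,  0.        ,  0.        ,  1.        ]])), 'top': (array([[472.37342317,   0.        , 322.59924835],
       [  0.        , 472.37342317, 196.12766261],
       [  0.        ,   0.        ,   1.        ]]), array([[ 0.01644051, -0.99984707, -0.00596283,  0.01796954],
       [-0.98219596, -0.01503352, -0.18725676,  0.5612127 ],
       [ 0.18713848,  0.00893526, -0.9822929 ,  1.52343964],
       [ 0.        ,  0.        ,  0.        ,  1.        ]]))}
```

View pics/scene0.png

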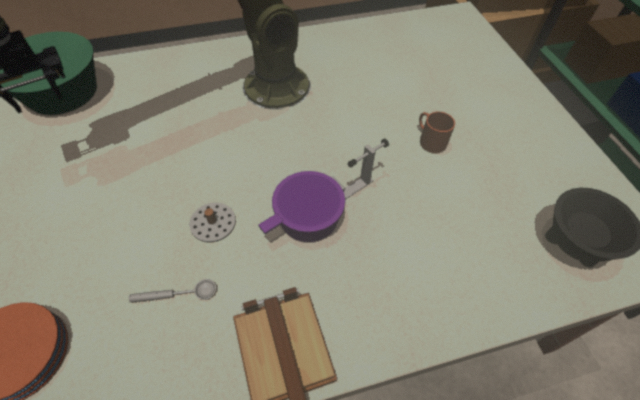

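View pics/top0.png

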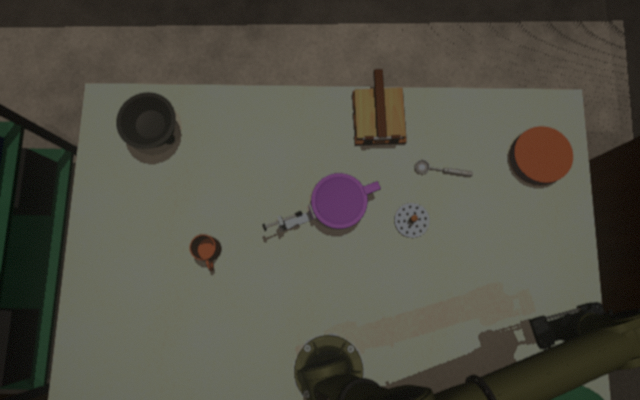

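The scene view shows the lid at about (308,200), tab (270,226), post (370,160) and rack knob (210,213). In the top view they are at lid (339,201), tab (374,187), post (293,220) and knob (413,218). I'll enlarge both.

Run:
```python
from h import *
a=cv2.imread('pics/scene0.png')[130:260,180:400];b=cv2.imread('pics/top0.png')[160:260,245:445]
a=cv2.resize(a,None,fx=3,fy=3,interpolation=2)[:, :600*1];A=cv2.resize(cv2.imread('pics/scene0.png')[135:245,185:395],(630,330),interpolation=2);B=cv2.resize(cv2.imread('pics/top0.png')[170:250,255:440],(555,240),interpolation=2)
c=np.zeros((575,640,3),np.uint8);c[:330,:630]=A;c[332:572,:555]=B
cv2.imwrite('pics/crop0.png',c)
```

```text
(no output)
```

View pics/crop0.png

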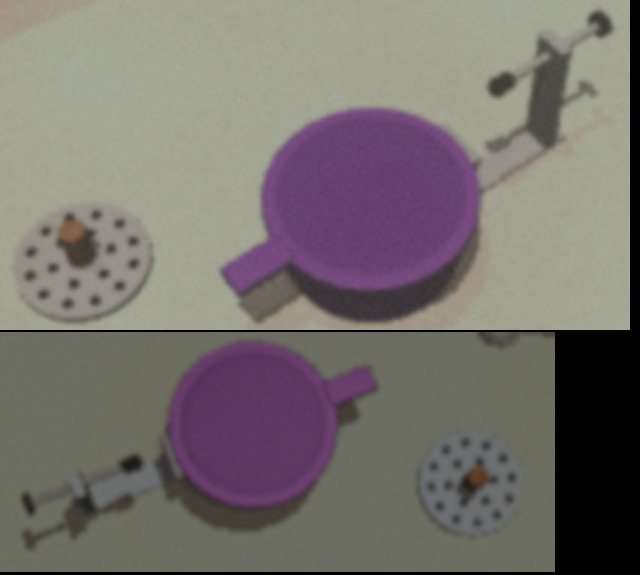

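Read from the crop (3x). Scene half: tab end (231,281), lid centre (371,197), knob top (71,229), buffer (501,84), screw end (600,23). Top half: tab end (373,377), lid centre (253,423), knob top (479,476), buffer (131,464), screw end (29,502).

Run:
```python
from h import *
import pickle
D=pickle.load(open('d.pkl','rb'))
P=dict(tabend=((231,281),(373.5,377)),lid=((371,197),(253,423)),knob=((71,229),(479,476)),buf=((501,84),(131,464)),screw=((600,23),(29,502)),rack=((83,262),(470,483)),posttop=((556,43),(75,480)))
for k,(a,b) in P.items():
    ra=ray(D['scene'],(185+(a[0]-1)/3,135+(a[1]-1)/3));rb=ray(D['top'],(255+(b[0]-1)/3,170+(b[1]-333)/3))
    p,e=tri([ra,rb]);P[k]=p;print(k,p.round(4),e)
for a,b in(('tabend','lid'),('lid','buf'),('lid','screw'),('tabend','screw'),('tabend','buf')):
    v=P[b]-P[a];print(a,b,np.hypot(*v[:2]).round(3),np.degrees(np.arctan2(v[1],v[0])).round(1))
s=ctrl.get_state();print(R.from_rotvec(s['tool_rot']).as_matrix().round(3))
print(ctrl.grip_point_offset,ctrl.get_image('wrist')['K'],ctrl.get_image('wrist')['hand_eye'])
```

```text
tabend [ 0.5962 -0.1564  0.0848] [np.float64(2.0), np.float64(2.0)]
lid [ 0.5438 -0.0263  0.0801] [np.float64(1.0), np.float64(1.0)]
knob [ 0.4927 -0.2762  0.0554] [np.float64(0.8), np.float64(0.8)]
buf [0.4898 0.103  0.1255] [np.float64(1.1), np.float64(1.1)]
screw [0.4477 0.2088 0.1277] [np.float64(1.2), np.float64(1.2)]
rack [ 0.4924 -0.2764  0.0014] [np.float64(0.3), np.float64(0.3)]
posttop [0.4697 0.1593 0.1397] [np.float64(0.3), np.float64(0.3)]
tabend lid 0.14 111.9
lid buf 0.14 112.7
lid screw 0.254 112.2
tabend screw 0.394 112.1
tabend buf 0.28 112.3
[[ 0.962  0.272 -0.001]
 [ 0.272 -0.962  0.002]
 [-0.    -0.002 -1.   ]]
0.0187 [[309.70691629   0.         321.01478961]
 [  0.         309.70691629 204.16874676]
 [  0.           0.           1.        ]] [[ 3.23182026e-04 -9.69134791e-01 -2.46531240e-01  6.71797440e-02]
 [ 9.99999944e-01  3.34539502e-04 -4.18552574e-06 -5.17557379e-04]
 [ 8.65307770e-05 -2.46531225e-01  9.69134845e-01 -1.62165956e-01]
 [ 0.00000000e+00  0.00000000e+00  0.00000000e+00  1.00000000e+00]]
```

```bash
cat >> h.py <<'E'
YAW=112.2;U=np.array([np.cos(np.radians(YAW)),np.sin(np.radians(YAW)),0]);HINGE=np.array([.508,.0615,.075])
def delta(target,yaw=YAW):
    s=ctrl.get_state();M=R.from_rotvec(s['tool_rot']);c,q=np.cos(np.radians(yaw)),np.sin(np.radians(yaw))
    G=R.from_matrix(np.array([[c,q,0],[q,-c,0],[0,0,-1]]))
    print('t',round(s['time'],2),'pos',s['position'].round(4),'dmm',(1000*M.inv().apply(np.array(target)-s['position'])).round(1),'rot',np.degrees((M.inv()*G).as_rotvec()).round(1),'F',s['ft_force'].round(2))
E
python3 -m handwheel '[{"x":0.03,"y":-0.02,"wz":-6},{"x":0.06,"y":-0.04,"wz":-12},{"x":0.09,"y":-0.06,"wz":-18},{"x":0.12,"y":-0.08,"wz":-24},{"x":0.15,"y":-0.1,"wz":-30},{"x":0.18,"y":-0.12,"wz":-36},{"x":0.21,"y":-0.14,"wz":-42},{"x":0.24,"y":-0.16,"wz":-48},{"x":0.27,"y":-0.18,"wz":-54},{"x":0.3,"y":-0.2,"wz":-60}]' 0.087
python3 -c "
from h import *
delta([.589,-.139,.2])"
```

```text
t 0.2 pos [ 0.1769 -0.6251  0.2219] dmm [ 528.9 -355.5   22.3] rot [ -0.1  -0.1 -96.4] F [ 0.39  0.1  -0.32]invalid input at $[0]: expected keys x, y, z, wx, wy, wz
```

```bash
python3 -m handwheel '[{"x":0.03,"y":-0.02,"z":0,"wx":0,"wy":0,"wz":-6},{"x":0.06,"y":-0.04,"z":0,"wx":0,"wy":0,"wz":-12},{"x":0.09,"y":-0.06,"z":0,"wx":0,"wy":0,"wz":-18},{"x":0.12,"y":-0.08,"z":0,"wx":0,"wy":0,"wz":-24},{"x":0.15,"y":-0.1,"z":0,"wx":0,"wy":0,"wz":-30},{"x":0.18,"y":-0.12,"z":0,"wx":0,"wy":0,"wz":-36},{"x":0.21,"y":-0.14,"z":0,"wx":0,"wy":0,"wz":-42},{"x":0.24,"y":-0.16,"z":0,"wx":0,"wy":0,"wz":-48},{"x":0.27,"y":-0.18,"z":0,"wx":0,"wy":0,"wz":-54},{"x":0.3,"y":-0.2,"z":0,"wx":0,"wy":0,"wz":-60}]' 0.087
python3 -c "
from h import *
delta([.589,-.139,.2])"
```

```text
time: 1.03
position: [0.4119, -0.3498, 0.2226]
tool_rot: [2.474, 1.936, -0.0]
ft_force: [1.0, -0.2, -0.4]
grip_width: 1.0
grip_force: 0.0
t 1.03 pos [ 0.4119 -0.3498  0.2226] dmm [247.2 121.2  22.5] rot [ -0.    0.  -36.1] F [ 1.   -0.19 -0.42]
```

```bash
python3 -m handwheel '[{"x":0.035,"y":0.017,"z":0.003,"wx":0,"wy":0,"wz":-5},{"x":0.07,"y":0.034,"z":0.006,"wx":0,"wy":0,"wz":-10},{"x":0.105,"y":0.051,"z":0.01,"wx":0,"wy":0,"wz":-15},{"x":0.14,"y":0.068,"z":0.013,"wx":0,"wy":0,"wz":-20},{"x":0.175,"y":0.085,"z":0.016,"wx":0,"wy":0,"wz":-25},{"x":0.21,"y":0.103,"z":0.019,"wx":0,"wy":0,"wz":-30},{"x":0.235,"y":0.115,"z":0.022,"wx":0,"wy":0,"wz":-34},{"x":0.247,"y":0.121,"z":0.022,"wx":0,"wy":0,"wz":-36},{"x":0.247,"y":0.121,"z":0.022,"wx":0,"wy":0,"wz":-36}]'
python3 -c "
from h import *
delta([.589,-.139,.062])
import pickle
pickle.dump(snap('wrist','w1'),open('w1.pkl','wb'))"
```

```text
time: 1.78
position: [0.5905, -0.1374, 0.2002]
tool_rot: [-1.752, -2.606, -0.003]
ft_force: [-0.8, 1.0, 0.0]
grip_width: 1.001
grip_force: 0.0
t 1.78 pos [ 0.5905 -0.1374  0.2002] dmm [ -1.2  -2.1 138.1] rot [ 0.1 -0.1 -0. ] F [-0.77  1.03  0.01]
```

View pics/w1.png

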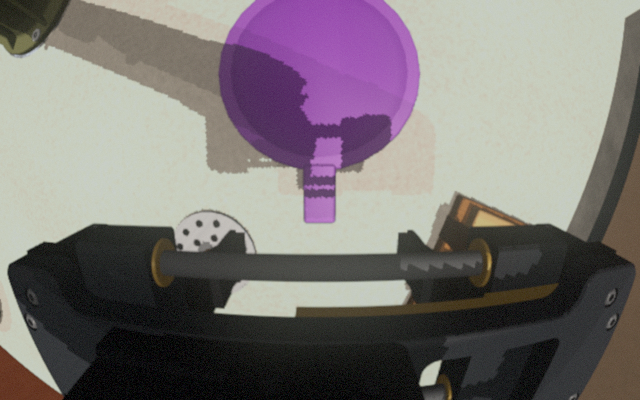

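The wrist view shows the tab's end edge from (305,221) to (336,221), its root at about (320,166), and the lid edges at columns 219 and 420 on row 80.

Run:
```python
from h import *
import pickle
s,d=pickle.load(open('w1.pkl','rb'))
V=np.array([U[1],-U[0],0])
for uv in((305,221),(336,221),(320,221),(304.5,190),(335.5,190),(320,166),(219,75),(420,75)):
    p=atz(wray(s,d,uv),.088); q=p-HINGE; print(uv,p.round(4),'u',(q@U).round(4),'v',(q@V).round(4))
D=pickle.load(open('d.pkl','rb'))
e=[wray(s,d,(320,221)),ray(D['scene'],(185+230/3,135+280/3)),ray(D['top'],(255+372.5/3,170+44/3))]
print(tri(e))
delta([.589,-.139,.062])
```

```text
(305, 221) [ 0.5839 -0.1597  0.088 ] u -0.2334 v -0.0133
(336, 221) [ 0.6105 -0.1488  0.088 ] u -0.2335 v 0.0155
(320, 221) [ 0.5968 -0.1544  0.088 ] u -0.2334 v 0.0006
(304.5, 190) [ 0.5727 -0.1325  0.088 ] u -0.2041 v -0.0134
(335.5, 190) [ 0.5987 -0.1219  0.088 ] u -0.2041 v 0.0147
(320, 166) [ 0.5775 -0.107   0.088 ] u -0.1822 v 0.0006
(219, 75) [ 0.4605 -0.0623  0.088 ] u -0.0967 v -0.0907
(420, 75) [0.6289 0.0062 0.088 ] u -0.0969 v 0.091
(array([ 0.59653835, -0.15608268,  0.0847858 ]), [np.float64(1.0), np.float64(1.6), np.float64(2.4)])
t 1.83 pos [ 0.5892 -0.1405  0.2002] dmm [  1.3   0.4 138.2] rot [-0.  -0.  -0.3] F [-0.45 -0.34 -0.15]
```

```bash
sed -i 's/HINGE=np.array(.*/HINGE=np.array([.5073,.063,.075])/' h.py
python3 -m handwheel '[{"x":0.001,"y":0,"z":0.025,"wx":0,"wy":0,"wz":0},{"x":0.001,"y":0,"z":0.055,"wx":0,"wy":0,"wz":0},{"x":0.001,"y":0,"z":0.085,"wx":0,"wy":0,"wz":0},{"x":0.001,"y":0,"z":0.11,"wx":0,"wy":0,"wz":0},{"x":0.001,"y":0,"z":0.128,"wx":0,"wy":0,"wz":0},{"x":0.001,"y":0,"z":0.137,"wx":0,"wy":0,"wz":0},{"x":0.001,"y":0,"z":0.137,"wx":0,"wy":0,"wz":0},{"x":0.001,"y":0,"z":0.137,"wx":0,"wy":0,"wz":0}]' && python3 -m handwheel '[{"x":0,"y":0,"z":0,"wx":0,"wy":0,"wz":0},{"x":0,"y":0,"z":0,"wx":0,"wy":0,"wz":0},{"x":0,"y":0,"z":0,"wx":0,"wy":0,"wz":0},{"x":0,"y":0,"z":0,"wx":0,"wy":0,"wz":0},{"x":0,"y":0,"z":0,"wx":0,"wy":0,"wz":0},{"x":0,"y":0,"z":0,"wx":0,"wy":0,"wz":0},{"x":0,"y":0,"z":0,"wx":0,"wy":0,"wz":0},{"x":0,"y":0,"z":0,"wx":0,"wy":0,"wz":0}]' 0.02 12
python3 - <<'E'
from h import *
delta([.5893,-.138,.063])
for k in range(0,25):
    t=k*.1; print(round(t,1),'x',round(217-217*np.cos(t)+7*np.sin(t)),'z',-round(217*np.sin(t)+7*np.cos(t)-7),end='; ')
E
```

```text
time: 2.5
position: [0.5884, -0.1424, 0.0641]
tool_rot: [1.764, 2.599, -0.001]
ft_force: [-0.2, -0.4, 0.1]
grip_width: 0.998
grip_force: 0.0
time: 3.17
position: [0.5887, -0.1406, 0.0635]
tool_rot: [1.761, 2.602, -0.0]
ft_force: [0.8, 0.5, -0.2]
grip_width: 0.478
grip_force: 0.0
t 3.17 pos [ 0.5887 -0.1406  0.0635] dmm [2.2 1.5 0.5] rot [-0.   0.  -0.4] F [ 0.78  0.48 -0.15]
0.0 x 0 z 0; 0.1 x 2 z -22; 0.2 x 6 z -43; 0.3 x 12 z -64; 0.4 x 20 z -84; 0.5 x 30 z -103; 0.6 x 42 z -121; 0.7 x 56 z -138; 0.8 x 71 z -154; 0.9 x 88 z -167; 1.0 x 106 z -179; 1.1 x 125 z -190; 1.2 x 145 z -198; 1.3 x 166 z -204; 1.4 x 187 z -208; 1.5 x 209 z -210; 1.6 x 230 z -210; 1.7 x 252 z -207; 1.8 x 273 z -203; 1.9 x 294 z -196; 2.0 x 314 z -187; 2.1 x 333 z -177; 2.2 x 350 z -164; 2.3 x 367 z -150; 2.4 x 382 z -134;
```

```bash
python3 -m handwheel '[{"x":0.002,"y":0.001,"z":0,"wx":0,"wy":0,"wz":0},{"x":0.002,"y":0.001,"z":0,"wx":0,"wy":0,"wz":0},{"x":0.002,"y":0.001,"z":0,"wx":0,"wy":0,"wz":0},{"x":0.002,"y":0.001,"z":0,"wx":0,"wy":0,"wz":0},{"x":0.002,"y":0.001,"z":0,"wx":0,"wy":0,"wz":0},{"x":0.002,"y":0.001,"z":0,"wx":0,"wy":0,"wz":0}]' 0.02 12
python3 - <<'E'
from h import *
delta([.5893,-.138,.063])
E
```

```text
time: 3.67
position: [0.5889, -0.1378, 0.0635]
tool_rot: [-1.76, -2.602, -0.001]
ft_force: [-0.1, 1.7, -1.0]
grip_width: 0.343
grip_force: 12.0
t 3.67 pos [ 0.5889 -0.1378  0.0635] dmm [-0.3  0.3  0.5] rot [ 0.  -0.  -0.4] F [-0.06  1.67 -1.02]
```

```bash
python3 -m handwheel '[{"x":0.001,"y":0,"z":-0.011,"wx":0,"wy":0,"wz":0},{"x":0.002,"y":0,"z":-0.022,"wx":0,"wy":0,"wz":0},{"x":0.0035,"y":0,"z":-0.032,"wx":0,"wy":0,"wz":0},{"x":0.006,"y":0,"z":-0.043,"wx":0,"wy":0,"wz":0},{"x":0.0085,"y":0,"z":-0.054,"wx":0,"wy":0,"wz":0},{"x":0.012,"y":0,"z":-0.064,"wx":0,"wy":0,"wz":0},{"x":0.016,"y":0,"z":-0.074,"wx":0,"wy":0,"wz":0},{"x":0.02,"y":0,"z":-0.084,"wx":0,"wy":0,"wz":0},{"x":0.025,"y":0,"z":-0.094,"wx":0,"wy":0,"wz":0},{"x":0.03,"y":0,"z":-0.103,"wx":0,"wy":0,"wz":0}]'
cat >> h.py <<'E'
def lid(t):
    p=HINGE+U*(-.217*np.cos(t)+.007*np.sin(t))+np.array([0,0,.217*np.sin(t)+.007*np.cos(t)-.0187]); delta(p)
    s=ctrl.get_state();q=s['position']+[0,0,-.0563*1-0]-HINGE;F=s['ft_force']
    g=s['position']-[0,0,.0187*-1]-HINGE;r=np.hypot(g@U,g[2]);print('r',r.round(4),'theta',(np.pi-np.arctan2(g[2],g@U)-.032).round(3),'Fu',(F@U).round(2),'Fz',F[2].round(2),'grip',s['grip_force'],s['grip_width'])
E
python3 - <<'E'
from h import *
lid(.5)
E
```

```text
time: 4.5
position: [0.5775, -0.1102, 0.1677]
tool_rot: [1.761, 2.601, -0.001]
ft_force: [1.7, 0.1, -2.7]
grip_width: 0.344
grip_force: 12.0
t 4.5 pos [ 0.5775 -0.1102  0.1677] dmm [-0.2  0.5  1.2] rot [-0.   0.  -0.4] F [ 1.71  0.09 -2.68]
r 0.2176 theta 0.505 Fu -0.56 Fz -2.68 grip 12.001194369513541 0.3443535062057085
```

```bash
python3 -m handwheel '[{"x":0.012,"y":0,"z":-0.018,"wx":0,"wy":0,"wz":0},{"x":0.026,"y":0,"z":-0.035,"wx":0,"wy":0,"wz":0},{"x":0.041,"y":0,"z":-0.051,"wx":0,"wy":0,"wz":0},{"x":0.058,"y":0,"z":-0.064,"wx":0,"wy":0,"wz":0},{"x":0.076,"y":0,"z":-0.076,"wx":0,"wy":0,"wz":0},{"x":0.095,"y":0,"z":-0.086,"wx":0,"wy":0,"wz":0},{"x":0.115,"y":0,"z":-0.094,"wx":0,"wy":0,"wz":0},{"x":0.136,"y":0,"z":-0.1,"wx":0,"wy":0,"wz":0},{"x":0.157,"y":0,"z":-0.104,"wx":0,"wy":0,"wz":0},{"x":0.168,"y":0,"z":-0.106,"wx":0,"wy":0,"wz":0}]'
python3 - <<'E'
from h import *
lid(1.6)
lid(1.7)
E
```

```text
time: 5.33
position: [0.5126, 0.0479, 0.2725]
tool_rot: [-1.757, -2.602, 0.005]
ft_force: [-2.8, -1.2, -6.8]
grip_width: 0.341
grip_force: 12.0
t 5.33 pos [0.5126 0.0479 0.2725] dmm [29.3  0.7 -0.5] rot [-0.2  0.  -0.3] F [-2.82 -1.19 -6.84]
r 0.2168 theta 1.465 Fu -0.04 Fz -6.84 grip 11.995518416224513 0.340915771501536
t 5.33 pos [0.5126 0.0479 0.2725] dmm [50.8  0.6  1.9] rot [-0.2  0.  -0.3] F [-2.82 -1.19 -6.84]
r 0.2168 theta 1.465 Fu -0.04 Fz -6.84 grip 11.995518416224513 0.340915771501536
```

```bash
python3 -m handwheel '[{"x":0.008,"y":0,"z":0,"wx":0,"wy":0,"wz":0},{"x":0.018,"y":0,"z":0,"wx":0,"wy":0,"wz":0},{"x":0.029,"y":0,"z":0.001,"wx":0,"wy":0,"wz":0},{"x":0.04,"y":0,"z":0.002,"wx":0,"wy":0,"wz":0},{"x":0.051,"y":0,"z":0.003,"wx":0,"wy":0,"wz":0},{"x":0.06,"y":0,"z":0.005,"wx":0,"wy":0,"wz":0},{"x":0.062,"y":0,"z":0.005,"wx":0,"wy":0,"wz":0},{"x":0.062,"y":0,"z":0.005,"wx":0,"wy":0,"wz":0},{"x":0.062,"y":0,"z":0.005,"wx":0,"wy":0,"wz":0}]'
python3 - <<'E'
from h import *
lid(1.75)
lid(1.8)
lid(1.9)
lid(2.0)
E
```

```text
time: 6.08
position: [0.4903, 0.1025, 0.267]
tool_rot: [-1.76, -2.599, 0.007]
ft_force: [-6.0, -2.2, 0.2]
grip_width: 0.347
grip_force: 12.0
t 6.08 pos [0.4903 0.1025 0.267 ] dmm [ 2.6  0.8 -1.5] rot [-0.3  0.  -0.4] F [-6.01 -2.18  0.22]
r 0.2151 theta 1.74 Fu 0.25 Fz 0.22 grip 12.010756598735952 0.34690626867157953
t 6.08 pos [0.4903 0.1025 0.267 ] dmm [13.2  0.8  1. ] rot [-0.3  0.  -0.4] F [-6.01 -2.18  0.22]
r 0.2151 theta 1.74 Fu 0.25 Fz 0.22 grip 12.010756598735952 0.34690626867157953
t 6.08 pos [0.4903 0.1025 0.267 ] dmm [33.8  0.7  7.6] rot [-0.3  0.  -0.4] F [-6.01 -2.18  0.22]
r 0.2151 theta 1.74 Fu 0.25 Fz 0.22 grip 12.010756598735952 0.34690626867157953
t 6.08 pos [0.4903 0.1025 0.267 ] dmm [53.7  0.6 16.3] rot [-0.3  0.  -0.4] F [-6.01 -2.18  0.22]
r 0.2151 theta 1.74 Fu 0.25 Fz 0.22 grip 12.010756598735952 0.34690626867157953
```

```bash
cat >> h.py <<'E'
def feel(lim=-1.2):
    import sys
    s=ctrl.get_state();g=s['position']+[0,0,.0187]-HINGE;th=np.pi-np.arctan2(g[2],g@U)-.032;F=s['ft_force']
    T=U*np.sin(th)+[0,0,np.cos(th)];N=-U*np.cos(th)*1+[0,0,np.sin(th)];N=np.array([0,0,np.sin(th)])-U*np.cos(th)
    N=-U*-np.cos(th)*-1*-1 if False else N
    f=F@T;V=np.array([U[1],-U[0],0])
    print('t %.2f th %.3f r %.4f Ft %.2f Fr %.2f Fv %.2f'%(s['time'],th,np.hypot(g@U,g[2]),f,F@N,F@V)); sys.exit(0 if f>lim else 1)
E
F="python3 -c 'from h import *;feel()'"
c(){ eval "$F"; }
c; python3 -m handwheel '[{"x":0.003,"y":-0.0008,"z":0.0005,"wx":0,"wy":0,"wz":0},{"x":0.006,"y":-0.0008,"z":0.001,"wx":0,"wy":0,"wz":0},{"x":0.006,"y":-0.0008,"z":0.001,"wx":0,"wy":0,"wz":0},{"x":0.006,"y":-0.0008,"z":0.001,"wx":0,"wy":0,"wz":0}]' >/dev/null; c && python3 -m handwheel '[{"x":0.003,"y":0,"z":0.0007,"wx":0,"wy":0,"wz":0},{"x":0.006,"y":0,"z":0.0015,"wx":0,"wy":0,"wz":0},{"x":0.006,"y":0,"z":0.0015,"wx":0,"wy":0,"wz":0},{"x":0.006,"y":0,"z":0.0015,"wx":0,"wy":0,"wz":0}]' >/dev/null; c && python3 -m handwheel '[{"x":0.003,"y":0,"z":0.0008,"wx":0,"wy":0,"wz":0},{"x":0.006,"y":0,"z":0.0016,"wx":0,"wy":0,"wz":0},{"x":0.006,"y":0,"z":0.0016,"wx":0,"wy":0,"wz":0},{"x":0.006,"y":0,"z":0.0016,"wx":0,"wy":0,"wz":0}]' >/dev/null;c
```

```text
t 6.08 th 1.740 r 0.2151 Ft 0.21 Fr 0.26 Fv -6.38
t 6.42 th 1.767 r 0.2150 Ft -1.18 Fr -2.81 Fv -5.19
t 6.75 th 1.796 r 0.2150 Ft -0.67 Fr -2.70 Fv -5.47
t 7.08 th 1.824 r 0.2149 Ft 0.03 Fr -3.68 Fv -5.47
```

```bash
F="python3 -c 'from h import *;feel()'"
c(){ eval "$F"; }
python3 -m handwheel '[{"x":0.003,"y":-0.001,"z":0.001,"wx":0,"wy":0,"wz":0},{"x":0.006,"y":-0.0015,"z":0.0018,"wx":0,"wy":0,"wz":0},{"x":0.006,"y":-0.0015,"z":0.0018,"wx":0,"wy":0,"wz":0},{"x":0.006,"y":-0.0015,"z":0.0018,"wx":0,"wy":0,"wz":0}]' >/dev/null; c && python3 -m handwheel '[{"x":0.003,"y":0,"z":0.001,"wx":0,"wy":0,"wz":0},{"x":0.006,"y":0,"z":0.002,"wx":0,"wy":0,"wz":0},{"x":0.006,"y":0,"z":0.002,"wx":0,"wy":0,"wz":0},{"x":0.006,"y":0,"z":0.002,"wx":0,"wy":0,"wz":0}]' >/dev/null; c && python3 -m handwheel '[{"x":0.003,"y":0,"z":0.0011,"wx":0,"wy":0,"wz":0},{"x":0.006,"y":0,"z":0.0022,"wx":0,"wy":0,"wz":0},{"x":0.006,"y":0,"z":0.0022,"wx":0,"wy":0,"wz":0},{"x":0.006,"y":0,"z":0.0022,"wx":0,"wy":0,"wz":0}]' >/dev/null;c
```

```text
t 7.42 th 1.853 r 0.2150 Ft -0.49 Fr -10.86 Fv 0.04
t 7.75 th 1.882 r 0.2152 Ft -0.07 Fr -14.64 Fv 1.14
t 8.08 th 1.910 r 0.2154 Ft -0.92 Fr -13.28 Fv 0.35
```

```bash
F="python3 -c 'from h import *;feel()'"
c(){ eval "$F"; }
python3 -m handwheel '[{"x":0.0025,"y":0,"z":0.002,"wx":0,"wy":0,"wz":0},{"x":0.005,"y":0,"z":0.004,"wx":0,"wy":0,"wz":0},{"x":0.005,"y":0,"z":0.004,"wx":0,"wy":0,"wz":0},{"x":0.005,"y":0,"z":0.004,"wx":0,"wy":0,"wz":0}]' >/dev/null; c && python3 -m handwheel '[{"x":0.0027,"y":0,"z":0.0013,"wx":0,"wy":0,"wz":0},{"x":0.0055,"y":0,"z":0.0025,"wx":0,"wy":0,"wz":0},{"x":0.0055,"y":0,"z":0.0025,"wx":0,"wy":0,"wz":0},{"x":0.0055,"y":0,"z":0.0025,"wx":0,"wy":0,"wz":0}]' >/dev/null; c && python3 -m handwheel '[{"x":0.0027,"y":0,"z":0.0013,"wx":0,"wy":0,"wz":0},{"x":0.0055,"y":0,"z":0.0027,"wx":0,"wy":0,"wz":0},{"x":0.0055,"y":0,"z":0.0027,"wx":0,"wy":0,"wz":0},{"x":0.0055,"y":0,"z":0.0027,"wx":0,"wy":0,"wz":0}]' >/dev/null;c
```

```text
t 8.42 th 1.937 r 0.2152 Ft -3.44 Fr -4.45 Fv -3.19
t 8.42 th 1.937 r 0.2152 Ft -3.44 Fr -4.45 Fv -3.19
t 8.42 th 1.937 r 0.2152 Ft -3.44 Fr -4.45 Fv -3.19
```

```bash
F="python3 -c 'from h import *;feel()'"
c(){ eval "$F"; }
python3 -m handwheel '[{"x":0,"y":0,"z":0,"wx":0,"wy":0,"wz":0},{"x":0,"y":0,"z":0,"wx":0,"wy":0,"wz":0},{"x":0,"y":0,"z":0,"wx":0,"wy":0,"wz":0}]' >/dev/null; c;  python3 -m handwheel '[{"x":0.002,"y":0,"z":0.001,"wx":0,"wy":0,"wz":0},{"x":0.002,"y":0,"z":0.001,"wx":0,"wy":0,"wz":0},{"x":0.002,"y":0,"z":0.001,"wx":0,"wy":0,"wz":0},{"x":0.002,"y":0,"z":0.001,"wx":0,"wy":0,"wz":0}]' >/dev/null; c
python3 -c "
from h import *
import pickle
D=pickle.load(open('d.pkl','rb'))
_,d=snap('scene','s2');_,e=snap('top','t2');
c=np.vstack([cv2.resize(d['image'][80:220,230:410],(540,420)[:2],interpolation=2)[:300],cv2.resize(e['image'][170:260,255:435],(540,270),interpolation=2)]);cv2.imwrite('pics/c2.png',c[:,:,::-1])"
```

```text
t 8.67 th 1.937 r 0.2152 Ft -3.07 Fr -4.91 Fv -2.65
t 9.00 th 1.944 r 0.2152 Ft -4.62 Fr -3.10 Fv -4.50
```

View pics/c2.png

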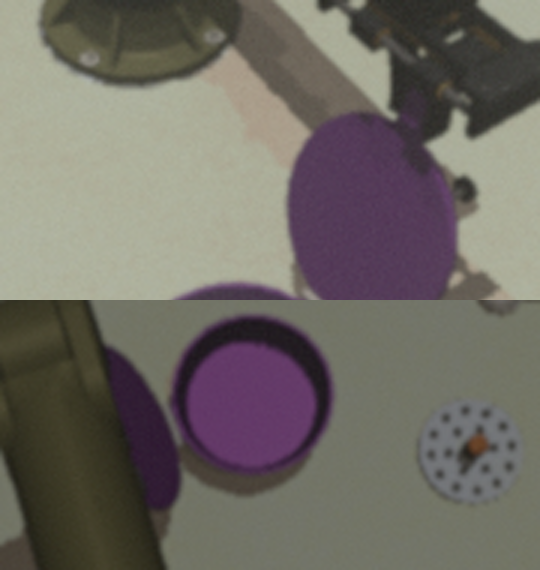

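The lid leans back against the buffer (scene crop, lid at about (370,210)), and force rises about 1 N/mm, so contact starts near 1.92 rad. I'll ease back about 3 mm and release.

```bash
F="python3 -c 'from h import *;feel()'"
c(){ eval "$F"; }
python3 -m handwheel '[{"x":-0.0015,"y":0,"z":-0.0005,"wx":0,"wy":0,"wz":0},{"x":-0.003,"y":0,"z":-0.001,"wx":0,"wy":0,"wz":0},{"x":-0.003,"y":0,"z":-0.001,"wx":0,"wy":0,"wz":0},{"x":-0.003,"y":0,"z":-0.001,"wx":0,"wy":0,"wz":0}]' >/dev/null; c
python3 -m handwheel '[{"x":0,"y":0,"z":0,"wx":0,"wy":0,"wz":0},{"x":0,"y":0,"z":0,"wx":0,"wy":0,"wz":0},{"x":0,"y":0,"z":0,"wx":0,"wy":0,"wz":0},{"x":0,"y":0,"z":0,"wx":0,"wy":0,"wz":0},{"x":0,"y":0,"z":0,"wx":0,"wy":0,"wz":0},{"x":0,"y":0,"z":0,"wx":0,"wy":0,"wz":0}]' 0.07; c
python3 -c "
from h import *
delta([.4927,-.2762,.2],112.2)"
```

```text
t 9.43 th 1.934 r 0.2153 Ft -3.59 Fr -3.40 Fv -3.37
time: 9.93
position: [0.4755, 0.1398, 0.2537]
tool_rot: [1.761, 2.602, 0.001]
ft_force: [0.5, 1.0, 0.1]
grip_width: 0.712
grip_force: 0.0
t 9.93 th 1.937 r 0.2142 Ft 0.63 Fr 0.37 Fv 0.86
t 9.93 pos [0.4755 0.1398 0.2537] dmm [-392.6 -138.7   53.6] rot [ 0.  -0.  -0.4] F [0.52 0.99 0.12]
```

```bash
python3 -m handwheel '[{"x":0,"y":0,"z":-0.02,"wx":0,"wy":0,"wz":0},{"x":0,"y":0,"z":-0.04,"wx":0,"wy":0,"wz":0},{"x":0,"y":0,"z":-0.065,"wx":0,"wy":0,"wz":0},{"x":-0.03,"y":-0.01,"z":-0.065,"wx":0,"wy":0,"wz":0},{"x":-0.065,"y":-0.023,"z":-0.065,"wx":0,"wy":0,"wz":0},{"x":-0.1,"y":-0.036,"z":-0.065,"wx":0,"wy":0,"wz":0},{"x":-0.135,"y":-0.048,"z":-0.065,"wx":0,"wy":0,"wz":0},{"x":-0.17,"y":-0.06,"z":-0.065,"wx":0,"wy":0,"wz":0},{"x":-0.205,"y":-0.073,"z":-0.065,"wx":0,"wy":0,"wz":0},{"x":-0.24,"y":-0.085,"z":-0.065,"wx":0,"wy":0,"wz":0}]' 0.07 >/dev/null
python3 -m handwheel '[{"x":-0.03,"y":-0.01,"z":0.02,"wx":0,"wy":0,"wz":0},{"x":-0.06,"y":-0.02,"z":0.04,"wx":0,"wy":0,"wz":0},{"x":-0.09,"y":-0.03,"z":0.06,"wx":0,"wy":0,"wz":0},{"x":-0.12,"y":-0.042,"z":0.085,"wx":0,"wy":0,"wz":0},{"x":-0.145,"y":-0.05,"z":0.11,"wx":0,"wy":0,"wz":0},{"x":-0.152,"y":-0.053,"z":0.14,"wx":0,"wy":0,"wz":0},{"x":-0.152,"y":-0.053,"z":0.165,"wx":0,"wy":0,"wz":0},{"x":-0.152,"y":-0.053,"z":0.17,"wx":0,"wy":0,"wz":0},{"x":-0.152,"y":-0.053,"z":0.17,"wx":0,"wy":0,"wz":0}]'
python3 -c "
from h import *
import pickle
delta([.4927,-.2762,.022],112.2)
pickle.dump([snap('wrist','w3'),snap('scene','s3'),snap('top','t3')],open('w3.pkl','wb'))
w=cv2.imread('pics/w3.png');s=cv2.imread('pics/s3.png')
cv2.imwrite('pics/c3.png',np.vstack([w[:,:],cv2.resize(s[100:250,200:400],(640,480),interpolation=2)[:200]]))"
```

```text
time: 11.52
position: [0.4917, -0.275, 0.1466]
tool_rot: [-1.759, -2.598, -0.001]
ft_force: [0.5, 0.3, 0.0]
grip_width: 0.804
grip_force: 0.0
t 11.52 pos [ 0.4917 -0.275   0.1466] dmm [ -2.    0.7 124.6] rot [-0.1 -0.2 -0.4] F [0.52 0.34 0.04]
```

View pics/c3.png

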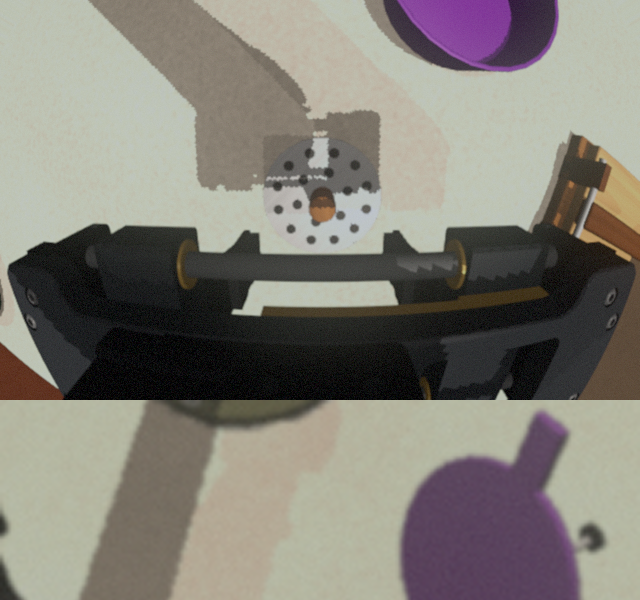

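The lid rests open by itself. In the wrist view the knob top is at (322,209) and the rack disc centre at (322,193).

Run:
```python
from h import *
import pickle
(s,d),_,_=pickle.load(open('w3.pkl','rb'));D=pickle.load(open('d.pkl','rb'))
print(atz(wray(s,d,(322,209)),.055),atz(wray(s,d,(322,193)),.008))
p,e=tri([wray(s,d,(322,209)),ray(D['scene'],(185+70/3,135+228/3)),ray(D['top'],(255+478/3,170+143/3))]);print(p,e)
delta([p[0],p[1],.021])
```

```text
[ 0.49278658 -0.27543643  0.055     ] [ 0.49146893 -0.27183333  0.008     ]
[ 0.49272818 -0.2759728   0.05526268] [np.float64(0.6), np.float64(0.5), np.float64(1.0)]
t 11.67 pos [ 0.4943 -0.2758  0.1506] dmm [  0.7  -1.8 129.6] rot [ 0.1  0.1 -0.3] F [ 0.06 -0.43  0.05]
```

```bash
python3 -m handwheel '[{"x":0,"y":-0.002,"z":0.025,"wx":0,"wy":0,"wz":0},{"x":0,"y":-0.002,"z":0.05,"wx":0,"wy":0,"wz":0},{"x":0,"y":-0.002,"z":0.075,"wx":0,"wy":0,"wz":0},{"x":0,"y":-0.002,"z":0.1,"wx":0,"wy":0,"wz":0},{"x":0,"y":-0.002,"z":0.118,"wx":0,"wy":0,"wz":0},{"x":0,"y":-0.002,"z":0.127,"wx":0,"wy":0,"wz":0},{"x":0,"y":-0.002,"z":0.129,"wx":0,"wy":0,"wz":0},{"x":0,"y":-0.002,"z":0.129,"wx":0,"wy":0,"wz":0}]'
python3 -m handwheel '[{"x":0,"y":0,"z":0,"wx":0,"wy":0,"wz":0},{"x":0,"y":0,"z":0,"wx":0,"wy":0,"wz":0},{"x":0,"y":0,"z":0,"wx":0,"wy":0,"wz":0},{"x":0,"y":0,"z":0,"wx":0,"wy":0,"wz":0},{"x":0,"y":0,"z":0,"wx":0,"wy":0,"wz":0},{"x":0,"y":0,"z":0,"wx":0,"wy":0,"wz":0},{"x":0,"y":0,"z":0,"wx":0,"wy":0,"wz":0},{"x":0,"y":0,"z":0,"wx":0,"wy":0,"wz":0},{"x":0,"y":0,"z":0,"wx":0,"wy":0,"wz":0},{"x":0,"y":0,"z":0,"wx":0,"wy":0,"wz":0}]' 0.015 25
python3 -c "
from h import *
delta([.5432,-.025,.15])"
```

```text
time: 12.33
position: [0.4919, -0.2769, 0.0206]
tool_rot: [1.76, 2.6, 0.0]
ft_force: [-0.7, 0.2, 0.8]
grip_width: 0.808
grip_force: 0.0
time: 13.17
position: [0.4912, -0.2766, 0.0195]
tool_rot: [1.761, 2.601, 0.0]
ft_force: [1.1, -0.4, 0.3]
grip_width: 0.267
grip_force: 25.0
t 13.17 pos [ 0.4912 -0.2766  0.0195] dmm [ 214.2  141.8 -130.5] rot [ 0.   0.  -0.4] F [ 1.1 -0.4  0.3]
```

```bash
python3 -m handwheel '[{"x":0,"y":0,"z":-0.01,"wx":0,"wy":0,"wz":0},{"x":0,"y":0,"z":-0.03,"wx":0,"wy":0,"wz":0},{"x":0,"y":0,"z":-0.055,"wx":0,"wy":0,"wz":0},{"x":0,"y":0,"z":-0.08,"wx":0,"wy":0,"wz":0},{"x":0.005,"y":0.003,"z":-0.105,"wx":0,"wy":0,"wz":0},{"x":0.02,"y":0.013,"z":-0.125,"wx":0,"wy":0,"wz":0},{"x":0.04,"y":0.026,"z":-0.13,"wx":0,"wy":0,"wz":0},{"x":0.06,"y":0.04,"z":-0.13,"wx":0,"wy":0,"wz":0},{"x":0.08,"y":0.053,"z":-0.13,"wx":0,"wy":0,"wz":0},{"x":0.1,"y":0.066,"z":-0.13,"wx":0,"wy":0,"wz":0}]' >/dev/null
python3 -m handwheel '[{"x":0.02,"y":0.013,"z":0,"wx":0,"wy":0,"wz":0},{"x":0.04,"y":0.026,"z":0,"wx":0,"wy":0,"wz":0},{"x":0.06,"y":0.04,"z":0,"wx":0,"wy":0,"wz":0},{"x":0.08,"y":0.053,"z":0,"wx":0,"wy":0,"wz":0},{"x":0.095,"y":0.063,"z":0,"wx":0,"wy":0,"wz":0},{"x":0.106,"y":0.07,"z":0,"wx":0,"wy":0,"wz":0},{"x":0.113,"y":0.075,"z":0,"wx":0,"wy":0,"wz":0},{"x":0.114,"y":0.076,"z":0,"wx":0,"wy":0,"wz":0},{"x":0.114,"y":0.076,"z":0,"wx":0,"wy":0,"wz":0},{"x":0.114,"y":0.076,"z":0,"wx":0,"wy":0,"wz":0}]'
python3 -c "
from h import *
import pickle
delta([.5432,-.025,.0255])
pickle.dump([snap('wrist','w4'),snap('scene','s4'),snap('top','t4')],open('w4.pkl','wb'))
w=cv2.imread('pics/w4.png');s=cv2.imread('pics/s4.png')
cv2.imwrite('pics/c4.png',np.vstack([cv2.resize(w[0:260,160:480],(640,520))[:330],cv2.resize(s[110:250,210:400],(640,472),interpolation=2)[100:370]]))"
```

```text
time: 14.83
position: [0.543, -0.0267, 0.1493]
tool_rot: [-1.763, -2.6, 0.002]
ft_force: [0.9, 0.2, -1.9]
grip_width: 0.268
grip_force: 25.0
t 14.83 pos [ 0.543  -0.0267  0.1493] dmm [  1.5   0.9 123.8] rot [-0.1  0.  -0.5] F [ 0.95  0.22 -1.93]
```

View pics/c4.png

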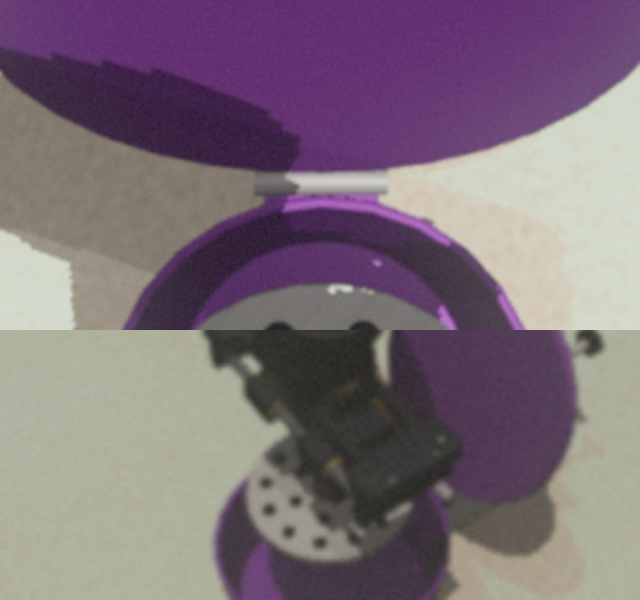

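Wrist crop (2x): hinge pin from (255,183) to (388,183), rim apex near (322,197), rim at row 320 from x 130 to 520. The rack hangs flat over the bowl.

Run:
```python
from h import *
import pickle
(s,d),_,_=pickle.load(open('w4.pkl','rb'));V=np.array([U[1],-U[0],0]);C=np.array([.5432,-.025,0])
for n,c,z in(('pinL',(255,183),.077),('pinR',(388,183),.077),('apex',(322,197),.075),('L',(130,320),.075),('R',(520,320),.075)):
    p=atz(wray(s,d,(160+c[0]/2,c[1]/2)),z)-C;print(n,'u',(p@U).round(4),'v',(p@V).round(4))
delta([.5432,-.025,.0255])
```

```text
pinL u 0.0936 v -0.025
pinR u 0.0932 v 0.0247
apex u 0.0879 v -0.0
L u 0.0426 v -0.0762
R u 0.0414 v 0.078
t 14.98 pos [ 0.5431 -0.0266  0.1494] dmm [  1.5   0.8 123.9] rot [-0.   0.  -0.5] F [ 0.   -0.6  -3.54]
```

```bash
python3 -m handwheel '[{"x":0,"y":0,"z":0.01,"wx":0,"wy":0,"wz":0},{"x":0,"y":0,"z":0.025,"wx":0,"wy":0,"wz":0},{"x":0,"y":0,"z":0.04,"wx":0,"wy":0,"wz":0},{"x":0,"y":0,"z":0.055,"wx":0,"wy":0,"wz":0},{"x":0,"y":0,"z":0.07,"wx":0,"wy":0,"wz":0},{"x":0,"y":0,"z":0.085,"wx":0,"wy":0,"wz":0},{"x":0,"y":0,"z":0.1,"wx":0,"wy":0,"wz":0},{"x":0,"y":0,"z":0.11,"wx":0,"wy":0,"wz":0},{"x":0,"y":0,"z":0.116,"wx":0,"wy":0,"wz":0},{"x":0,"y":0,"z":0.118,"wx":0,"wy":0,"wz":0}]'
python3 -m handwheel '[{"x":0,"y":0,"z":0,"wx":0,"wy":0,"wz":0},{"x":0,"y":0,"z":0.001,"wx":0,"wy":0,"wz":0},{"x":0,"y":0,"z":0.002,"wx":0,"wy":0,"wz":0},{"x":0,"y":0,"z":0.003,"wx":0,"wy":0,"wz":0},{"x":0,"y":0,"z":0.004,"wx":0,"wy":0,"wz":0},{"x":0,"y":0,"z":0.004,"wx":0,"wy":0,"wz":0},{"x":0,"y":0,"z":0.004,"wx":0,"wy":0,"wz":0}]'
```

```text
time: 15.82
position: [0.5424, -0.0254, 0.0301]
tool_rot: [-1.761, -2.6, 0.001]
ft_force: [0.1, 0.3, -2.6]
grip_width: 0.271
grip_force: 25.0
time: 16.4
position: [0.5433, -0.0252, 0.0275]
tool_rot: [1.761, 2.601, -0.0]
ft_force: [-0.7, 0.4, -2.9]
grip_width: 0.271
grip_force: 25.0
```

```bash
python3 -m handwheel '[{"x":0,"y":0,"z":0.0003,"wx":0,"wy":0,"wz":0},{"x":0,"y":0,"z":0.0006,"wx":0,"wy":0,"wz":0},{"x":0,"y":0,"z":0.001,"wx":0,"wy":0,"wz":0},{"x":0,"y":0,"z":0.001,"wx":0,"wy":0,"wz":0},{"x":0,"y":0,"z":0.001,"wx":0,"wy":0,"wz":0}]'
python3 -m handwheel '[{"x":0,"y":0,"z":0.0003,"wx":0,"wy":0,"wz":0},{"x":0,"y":0,"z":0.0006,"wx":0,"wy":0,"wz":0},{"x":0,"y":0,"z":0.001,"wx":0,"wy":0,"wz":0},{"x":0,"y":0,"z":0.001,"wx":0,"wy":0,"wz":0},{"x":0,"y":0,"z":0.001,"wx":0,"wy":0,"wz":0}]'
```

```text
time: 16.82
position: [0.5433, -0.0252, 0.0264]
tool_rot: [-1.761, -2.602, 0.0]
ft_force: [-0.2, -1.1, -2.7]
grip_width: 0.264
grip_force: 25.0
time: 17.23
position: [0.5433, -0.0252, 0.0255]
tool_rot: [1.761, 2.601, -0.0]
ft_force: [0.3, 0.1, -2.0]
grip_width: 0.269
grip_force: 25.0
```

```bash
python3 -m handwheel '[{"x":0,"y":0,"z":0.0003,"wx":0,"wy":0,"wz":0},{"x":0,"y":0,"z":0.0005,"wx":0,"wy":0,"wz":0},{"x":0,"y":0,"z":0.0005,"wx":0,"wy":0,"wz":0},{"x":0,"y":0,"z":0.0005,"wx":0,"wy":0,"wz":0}]' | sed -n '1p;2p;4p'
python3 -m handwheel '[{"x":0,"y":0,"z":0.0003,"wx":0,"wy":0,"wz":0},{"x":0,"y":0,"z":0.0005,"wx":0,"wy":0,"wz":0},{"x":0,"y":0,"z":0.0005,"wx":0,"wy":0,"wz":0},{"x":0,"y":0,"z":0.0005,"wx":0,"wy":0,"wz":0}]'| sed -n '1p;2p;4p'
```

```text
time: 17.57
position: [0.5433, -0.0252, 0.0255]
ft_force: [-3.7, 0.7, 6.1]
time: 17.9
position: [0.5433, -0.0253, 0.0254]
ft_force: [-5.3, -0.1, 8.9]
```

```bash
python3 -m handwheel '[{"x":0,"y":0,"z":-0.0007,"wx":0,"wy":0,"wz":0},{"x":0,"y":0,"z":-0.0007,"wx":0,"wy":0,"wz":0},{"x":0,"y":0,"z":-0.0007,"wx":0,"wy":0,"wz":0}]' | sed -n '1p;2p;4p'
python3 -m handwheel '[{"x":0,"y":0,"z":0,"wx":0,"wy":0,"wz":0},{"x":0,"y":0,"z":0,"wx":0,"wy":0,"wz":0},{"x":0,"y":0,"z":0,"wx":0,"wy":0,"wz":0},{"x":0,"y":0,"z":0,"wx":0,"wy":0,"wz":0},{"x":0,"y":0,"z":0,"wx":0,"wy":0,"wz":0},{"x":0,"y":0,"z":0,"wx":0,"wy":0,"wz":0}]' 0.05
python3 -m handwheel '[{"x":0,"y":0,"z":-0.01,"wx":0,"wy":0,"wz":0},{"x":0,"y":0,"z":-0.03,"wx":0,"wy":0,"wz":0},{"x":0,"y":0,"z":-0.055,"wx":0,"wy":0,"wz":0},{"x":0,"y":0,"z":-0.085,"wx":0,"wy":0,"wz":0},{"x":-0.02,"y":0,"z":-0.115,"wx":0,"wy":0,"wz":0},{"x":-0.05,"y":0,"z":-0.13,"wx":0,"wy":0,"wz":0},{"x":-0.085,"y":0,"z":-0.14,"wx":0,"wy":0,"wz":0},{"x":-0.12,"y":0,"z":-0.14,"wx":0,"wy":0,"wz":0},{"x":-0.155,"y":0,"z":-0.14,"wx":0,"wy":0,"wz":0},{"x":-0.19,"y":0,"z":-0.14,"wx":0,"wy":0,"wz":0}]'
python3 -m handwheel '[{"x":-0.03,"y":0,"z":0,"wx":0,"wy":0,"wz":0},{"x":-0.05,"y":0,"z":0,"wx":0,"wy":0,"wz":0},{"x":-0.06,"y":0,"z":0,"wx":0,"wy":0,"wz":0},{"x":-0.06,"y":0,"z":0,"wx":0,"wy":0,"wz":0},{"x":-0.06,"y":0,"z":0,"wx":0,"wy":0,"wz":0}]'
python3 -c "
from h import *
snap('wrist','w5'),snap('scene','s5'),snap('top','t5')
s=cv2.imread('pics/s5.png');t=cv2.imread('pics/t5.png')
cv2.imwrite('pics/c5.png',np.hstack([cv2.resize(s[110:260,200:400],(400*1,300),interpolation=2),cv2.resize(t[130:280,220:420],(400,300),interpolation=2)]))"
```

```text
time: 18.15
position: [0.5433, -0.0253, 0.0255]
ft_force: [-2.0, 1.2, 5.4]
time: 18.65
position: [0.5434, -0.0252, 0.025]
tool_rot: [1.761, 2.601, 0.0]
ft_force: [-0.3, 0.6, -0.6]
grip_width: 0.553
grip_force: 0.0
time: 19.48
position: [0.6145, -0.2034, 0.1666]
tool_rot: [1.76, 2.6, 0.0]
ft_force: [0.2, 0.0, 0.6]
grip_width: 0.575
grip_force: 0.0
time: 19.9
position: [0.6361, -0.2561, 0.1652]
tool_rot: [-1.76, -2.601, -0.002]
ft_force: [0.3, -0.6, 0.3]
grip_width: 0.571
grip_force: 0.0
```

View pics/c5.png

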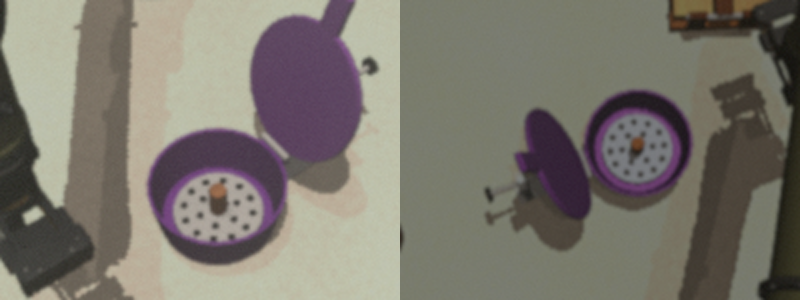

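The rack lies flat and centred in the bowl (left crop about (218,208), right crop (637,147)). The lid rests open on the buffer and the gripper is clear of everything.

```bash
python3 -c "
from bench import ctrl
print(ctrl.close_job())"
```

```text
the job is handed in; nothing more can be done
None
```

The job is handed in: the final pictures show the lid resting open on its stop (first touch felt at about 1.92 rad) and the rack lying flat and centred in the warmer, with the gripper clear of everything at about 20 s; no verdict was returned.

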